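# Pack a breakfast set and a coffee set of crockery into their gift cartons

### The job

Make up two gift sets from the crockery on the packing bench: the mug, the egg cup and the salt shaker go into the longer carton with three compartments, the milk jug and the lidded sugar canister into the shorter one with two, one piece to a compartment, standing upright on the bottom. The mug and the jug belong in the large compartment of their carton with the handle lying along it. Set the pieces down gently without dropping them or knocking any over, and leave the ramekin and the tapes where they are.

Things in the scene. Friction and masses are not known exactly. Their poses are not given: they have to be found in the camera images.
- long_carton: Longer kraft-board gift-carton base, open, three compartments in a row along its x, fixed. 262 (x) by 92 (y) mm, 28 high; walls and bottom 4 mm, dividers 26 high. Origin: centre of underside, z up. Compartments 84 mm wide (y), centred at y = 0: large one 108 mm long centred at x = -73 mm, then two of 70 mm centred at x = +19 and +92 mm. Inner bottom at z = 4 mm.
- short_carton: Shorter kraft-board gift-carton base, open, two compartments in a row along its x, fixed. 199 (x) by 92 (y) mm, 28 high; walls and bottom 4 mm, divider 26 high. Origin: centre of underside, z up. Compartments 84 mm wide (y), centred at y = 0: large one 108 mm long centred at x = -41.5 mm, other one 80 mm centred at x = +55.5 mm. Inner bottom at z = 4 mm.
- mug: White ceramic coffee mug, open at the top, straight body 66 mm across and 78 mm high, wall 4 mm, with a C-shaped handle on its +x side that reaches 56 mm from the axis and is 9 mm wide in y (from 12 to 69 mm high). About 0.24 kg. Origin: centre of its underside, z up its axis.
- egg_cup: White ceramic footed egg cup, 70 mm high: round foot 48 mm across, thin stem, bowl 50 mm across with straight sides from 42 mm up to the rim, open for the top 18 mm. About 0.09 kg. Origin: centre of its underside, z up its axis.
- salt_shaker: White ceramic salt shaker, 46 mm across and straight up to 60 mm high, with a domed steel cap 44 mm across on top with small holes; 85 mm high in all. About 0.13 kg. Origin: centre of its underside, z up its axis.
- milk_jug: Stainless-steel milk jug, open, 92 mm high: straight body 58 mm across up to 50 mm, narrowing to 48 mm across at 78 mm, 52 at the rim. Handle on its +x side reaches 53 mm from the axis, 8 mm wide in y (14 to 81 mm high); small pouring lip on its -x side reaches 36 mm. About 0.20 kg. Origin: centre of its underside, z up its axis.
- sugar_canister: White ceramic sugar canister closed by a flat cork lid that stays on: straight body 62 mm across up to 64 mm high, cork 60 mm across up to 78 mm. About 0.27 kg. Origin: centre of its underside, z up its axis.
- ramekin: Bystander among the stock: low white ceramic ramekin (baking dish), open, 78 mm across the rim and 42 mm high, no handle. Not ordered; stays where it is. Origin: centre of its underside.
- tape_dispenser: Bystander: black desk tape dispenser, 60 by 150 mm, 83 mm high, at the far side of the bench; stays where it is. Origin: centre of its underside.
- tape_roll: Bystander: big roll of tan packing tape lying flat, 104 mm across, 48 mm high, at the far side of the bench; stays where it is. Origin: centre of its underside.
Things that resemble listed ones, but are neither listed nor needed, are in the scene too. Leave any black or green look-alike of the salt_shaker alone.

How it is judged (in metres and radians):
At the end, for the whole second after the job is handed in: Each piece's axis is inside its compartment (mug, jug: the large one; egg cup, shaker: the small two; canister: the other), within 30 mm of the carton's centre line, underside 1 to 8 mm above the carton's, upright within 0.1 rad, at rest; handles along the row, either way, within 0.5 rad (x of mug in the frame of long_carton between -0.127 and -0.019 m and y of mug in the frame of long_carton between -0.03 and 0.03 m and z of mug in the frame of long_carton between 0.001 and 0.008 m and angle between each of mug, egg_cup, salt_shaker, milk_jug, sugar_canister's own z axis and vertical below 0.1 rad and linear speed of each of mug, egg_cup, salt_shaker, milk_jug, sugar_canister below 0.02 m/s and angular speed of each of mug, egg_cup, salt_shaker, milk_jug, sugar_canister below 0.2 rad/s and angle between the x axis of mug and the x axis of long_carton, either way round below 0.5 rad and x of egg_cup in the frame of long_carton between -0.016 and 0.127 m and y of egg_cup in the frame of long_carton between -0.03 and 0.03 m and z of egg_cup in the frame of long_carton between 0.001 and 0.008 m and x of salt_shaker in the frame of long_carton between -0.016 and 0.127 m and y of salt_shaker in the frame of long_carton between -0.03 and 0.03 m and z of salt_shaker in the frame of long_carton between 0.001 and 0.008 m and x of milk_jug in the frame of short_carton between -0.0955 and 0.0125 m and y of milk_jug in the frame of short_carton between -0.03 and 0.03 m and z of milk_jug in the frame of short_carton between 0.001 and 0.008 m and angle between the x axis of milk_jug and the x axis of short_carton, either way round below 0.5 rad and x of sugar_canister in the frame of short_carton between 0.0155 and 0.0955 m and y of sugar_canister in the frame of short_carton between -0.03 and 0.03 m and z of sugar_canister in the frame of short_carton between 0.001 and 0.008 m); the robot touches nothing.
It fails at once if a piece of the sets is dropped or thrown (it moves faster than 0.65 m/s, a fall of about 20 mm, with no finger touching it) ((linear speed of mug above 0.65 m/s and contact force between the fingers and mug below 0.05 N) or (linear speed of egg_cup above 0.65 m/s and contact force between the fingers and egg_cup below 0.05 N) or (linear speed of salt_shaker above 0.65 m/s and contact force between the fingers and salt_shaker below 0.05 N) or (linear speed of milk_jug above 0.65 m/s and contact force between the fingers and milk_jug below 0.05 N) or (linear speed of sugar_canister above 0.65 m/s and contact force between the fingers and sugar_canister below 0.05 N)).
It fails at once if a piece of the sets is knocked over (tilted more than 57 degrees) (angle between any of mug, egg_cup, salt_shaker, milk_jug, sugar_canister's own z axis and vertical above 1 rad).
It fails at once if the ramekin, the tape dispenser or the tape roll is moved more than 20 mm from its place (distance of any of ramekin, tape_dispenser, tape_roll from where it was at the start of the episode above 0.02 m).
It also fails if it takes over 118 s, if anything falls off the work surface, if the arm or the gripper's body presses on something with over 40 N, if the wrist force passes 120 N, or if a joint passes its speed limit or range.

### The arm

A 6-joint arm with a two-finger parallel gripper is mounted at the origin on the work surface. World frame = base frame: x ahead of the robot, y to its left, z up, the work surface at z = 0. Lengths are in m, angles in degrees, forces in N, time in s.
With the tool pointing down it reaches from about 0.35 to 0.875 m from the base axis. Payload 4.2 kg.
Tool frame: the origin (TCP) lies midway between the tips of the shut fingers; the grasp point (between the pads) lies 19 mm behind it; z points along the fingers, y is the line along which they close (so a half turn about z gives the same grasp; the last joint's range is limited). The gripper opens to 87 mm and grips with 3 to 60 N. Pads are 19 mm wide; open, the fingers measure 117 mm over their backs; the gripper's body (75 mm by 190 mm) begins 51 mm behind the grasp point.
Start: joints at [-53.766, 22.042, 0.453, 0, -68.411, -14.817], TCP at [0.228, -0.582, 0.223] pointing down, gripper open.
Joint ranges: [-179.83, 179.83], [-69.29, 118.12], [-61.27, 80.66], [-181.25, 117.63], [-171.15, -9.14], [-177.46, 177.46]. Speed limits (degrees/s): [159.86, 159.86, 180, 180, 180, 180].

### API

Orientations are given as a 3x3 rotation matrix whose columns are the frame's x, y, z axes.
In Python, from station import sense, capture, finish_job, silhouettes, landmark_of gives the robot as it stands.
- The arm moves only by the tool step_arm, never from a script. Its arguments are lists of equal length, an entry for each row: "linear": the shift along the tool's x, y, z in mm, a list of three; "delta_rot": the turn, a rotation vector about the tool's x, y, z in rad, a list of three; "grip": the finger opening in mm, from 0 to 87. A call has 1 to 10 rows; each row shifts and turns the commanded pose from where the row before left it, along the tool's axes as they then stand; what a row does not reach is not made up. A row lasts 1/8 s, in which the tool goes at most 62.5 mm and 10.7 degrees, less where a joint would pass 70% of its speed; a pose out of reach is approached as far as the arm can. A call with a gripper value outside its range is refused whole. The fingers move at their own pace and stop on an object; the grip force is fixed at half the most. Time passes only in rows, so rows that do not move let the fingers close. It gives the time, the measured TCP pose, the force, the opening and the grip force at its end, in the units of the state.
- sense(): the state, without advancing time (a new reading comes with each control period).
- capture(name): name is "side" or "top"; returns a dict with "img" (420x560x3 uint8, red, green, blue), "fx", "fy", "cx", "cy" (pixels), "world_to_cam" (4x4, takes a point from world to camera coordinates). Camera axes: x right, y up, looking along -z (the intrinsics and any distortion apply to the point x, -y, -z); pixel columns grow to the right and rows downward; lengths in m; the calibration is good to about 2 mm. A picture is of the moment at which its call begins. There is no depth.
- finish_job(): hands the job in; it is judged then, once.
Trained networks look in the newest picture that a camera, given by its name, has taken for a name from the list of things; names that differ only in an ending like _2 or _b are one class to them, and where a whole thing is asked for, a point or a joint stands for the part that bears it (a point fixed in the world has none). Each returns a list of dicts, best first, with "score" (0 to 1); they miss things now and then, are a little off and sometimes report something else, mostly with a low value. They report only what shows in the picture. A call takes as long as a camera call. They do not tell look-alikes from the thing itself.
- silhouettes(camera, label): "mask" (420x560 bool, what is visible of it) and "point" ([column, row] in pixels, amid what is visible of it).
- landmark_of(camera, label): "point" ([column, row] in pixels: a listed point, or the origin of a listed thing).
The state is a dict: "time_s": time; "joints": joint angles; "joint_velocities": joint speeds; "effort": joint torques, N m; "tcp_pos": TCP position; "ee_rot": TCP orientation; "wrist_force": force on the tool from outside, world axes, zero at the start; "moment": the same for the moment, N m; "gripper_width": opening from 0.0 (shut) to 1.0 (fully open); "gripper_force": force on a finger pad.
Only numpy, scipy, OpenCV 4.12 (cv2) and the standard library are available. Lean on these libraries where they do the work, as an engineer would, in place of code of your own. Each camera call takes 0.05 s, during which the arm holds its last target. There are 200 camera calls.

## Working session

There is one attempt and no reset: what is moved stays moved. The work goes in short steps, Python scripts to look and compute and a tool call to move; the robot and the scene stay as the last step left them, time stands still between calls to the robot, and variables do not carry over. Pictures are saved under pics/ and viewed, at most 14 in all, crops included, and the job is handed in when it is done.

Besides the shell and the picture viewer there is one more tool, called after ">>>" as name(argument=value, ...) on one line, values as JSON. step_arm: Moves the arm, as the interface text tells. Its arguments: {"type":"object","properties":{"linear":{"type":"array"},"delta_rot":{"type":"array"},"grip":{"type":"array"}},"required":["linear","delta_rot","grip"]}

```bash
mkdir -p pics
cat > h.py <<'E'
import numpy as np, cv2
from station import *
def ray(c,p):
    M=np.array(c["world_to_cam"]);R=M[:3,:3];t=M[:3,3]
    d=np.array([(p[0]-c["cx"])/c["fx"],-(p[1]-c["cy"])/c["fy"],-1.])
    return -R.T@t, R.T@d
def atz(c,p,z):
    o,d=ray(c,p);return o+d*(z-o[2])/d[2]
def proj(c,P):
    M=np.array(c["world_to_cam"]);q=M[:3,:3]@np.asarray(P)+M[:3,3]
    return np.array([c["cx"]+c["fx"]*q[0]/-q[2],c["cy"]-c["fy"]*q[1]/-q[2]])
def save(c,n): cv2.imwrite(f"pics/{n}.png",cv2.cvtColor(c["img"],cv2.COLOR_RGB2BGR))
E
python3 - <<'E'
from h import *
for n in("top","side"):
    c=capture(n);save(c,n+"0")
    print(n,[k for k in c], c["fx"],c["cx"],c["cy"],ray(c,(280,210)))
    for l in "long_carton short_carton mug egg_cup salt_shaker milk_jug sugar_canister ramekin tape_dispenser tape_roll".split():
        for s in landmark_of(n,l)[:4]: print(l,"lm",round(s["score"],2),np.round(s["point"]),atz(c,s["point"],0).round(3)[:2])
        for s in silhouettes(n,l)[:4]: 
            r,cc=np.nonzero(s["mask"]);print("   sil",round(s["score"],2),np.round(s["point"]),cc.min(),cc.max(),r.min(),r.max())
E
```

```text
top ['img', 'fx', 'fy', 'cx', 'cy', 'world_to_cam'] 466.5468096338657 279.375244943259 219.10446126858102 (array([0.53169301, 0.01345589, 1.08950939]), array([ 0.06388494, -0.03128693, -0.99765849]))
long_carton lm 0.64 [398. 243.] [ 0.525 -0.3  ]
   sil 0.97 [402. 241.] 371 430 184 302
   sil 0.47 [269. 170.] 256 283 156 185
short_carton lm 0.98 [141. 244.] [0.523 0.301]
   sil 0.88 [141. 240.] 117 165 201 291
mug lm 0.84 [211. 232.] [0.55  0.139]
mug lm 0.45 [196. 144.] [0.755 0.176]
   sil 0.66 [270. 171.] 256 284 155 186
   sil 0.62 [208. 232.] 193 225 210 246
egg_cup lm 0.66 [336. 231.] [ 0.552 -0.151]
   sil 0.69 [341. 231.] 326 351 217 238
salt_shaker lm 0.7 [272. 236.] [ 0.54  -0.001]
salt_shaker lm 0.63 [220. 188.] [0.652 0.119]
salt_shaker lm 0.6 [197. 277.] [0.445 0.171]
   sil 0.92 [218. 187.] 205 226 176 197
   sil 0.9 [273. 237.] 264 283 226 246
   sil 0.81 [194. 280.] 183 205 271 291
   sil 0.41 [139. 244.] 116 167 201 291
milk_jug lm 0.74 [240. 276.] [0.447 0.073]
   sil 0.67 [241. 279.] 225 251 264 303
   sil 0.35 [193. 143.] 163 230 124 164
sugar_canister lm 0.59 [2
[... 1200 characters left out ...]
10.] [0.437 0.174]
salt_shaker lm 0.59 [314. 242.] [0.533 0.002]
   sil 0.82 [291. 292.] 278 303 269 317
   sil 0.59 [313. 223.] 303 325 205 244
   sil 0.59 [234. 228.] 223 245 210 251
milk_jug lm 0.81 [323. 278.] [0.448 0.074]
   sil 0.66 [324. 262.] 308 350 235 289
sugar_canister lm 0.94 [267. 212.] [ 0.688 -0.003]
   sil 0.83 [263. 203.] 248 277 180 221
ramekin lm 0.75 [372. 245.] [ 0.437 -0.077]
ramekin lm 0.72 [266. 212.] [ 0.69  -0.001]
   sil 0.62 [375. 237.] 358 395 222 258
   sil 0.28 [311. 224.] 303 325 205 244
tape_dispenser lm 0.78 [190. 232.] [0.76  0.169]
   sil 0.73 [185. 224.] 152 222 206 251
tape_roll lm 0.97 [306. 179.] [ 0.719 -0.178]
   sil 0.9 [305. 175.] 285 324 155 189
```

View pics/top0.png

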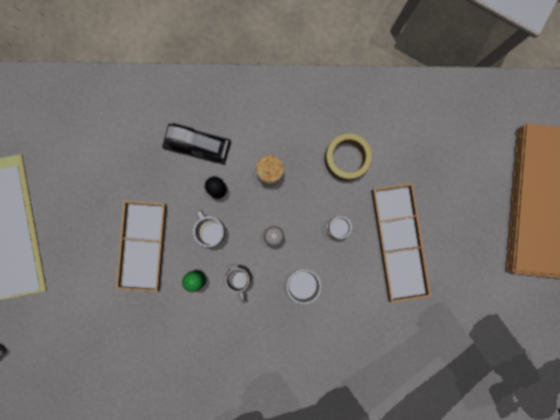

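View pics/side0.png

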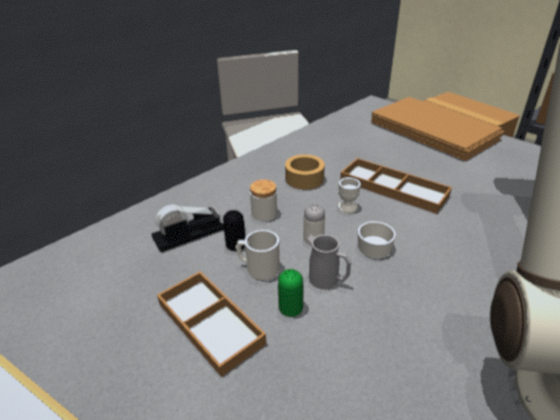

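The top and side views show the white/steel shaker at (273,237), which is the target, plus black and green look-alikes at (216,187) and (194,280). The mug's handle points up and left, the jug's points down, and both cartons have their large compartment at the bottom (low x). Next I fit the geometric models to the masks.

```bash
cat > fit.py <<'E'
from h import *
from scipy.optimize import minimize
A=np.linspace(0,2*np.pi,40,endpoint=False)
def cyl(r0,z0,r1,z1): return np.array([[r*np.cos(a),r*np.sin(a),z] for r,z in((r0,z0),(r1,z1)) for a in A])/1e3
def box(x0,x1,y0,y1,z0,z1): return np.array([[x,y,z] for x in(x0,x1) for y in(y0,y1) for z in(z0,z1)])/1e3
def handle(r,x,w,z0,z1): # C: three bars
    return [box(r-4,x,-w/2,w/2,z0,z0+9),box(r-4,x,-w/2,w/2,z1-9,z1),box(x-8,x,-w/2,w/2,z0,z1)]
MODEL=dict(mug=[cyl(33,0,33,78)]+handle(33,56,9,12,69),
 egg_cup=[cyl(24,0,24,5),cyl(7,5,7,35),cyl(10,30,25,42),cyl(25,42,25,70)],
 salt_shaker=[cyl(23,0,23,60),cyl(22,60,21,72),cyl(21,72,10,85)],
 milk_jug=[cyl(29,0,29,50),cyl(29,50,24,78),cyl(24,78,26,92),box(-36,-20,-5,5,86,92)]+handle(26,53,8,14,81),
 sugar_canister=[cyl(31,0,31,64),cyl(30,64,30,78)],
 long_carton=[box(-131,131,-46,46,0,28)],short_carton=[box(-99.5,99.5,-46,46,0,28)])
def render(c,parts,p,S=4):
    cs,sn=np.cos(p[2]),np.sin(p[2]);m=np.zeros((420*S,560*S),np.uint8)
    for P in parts:
        W=P@np.array([[cs,sn,0],[-sn,cs,0],[0,0,1]])+[p[0],p[1],p[3] if len(p)>3 else 0]
        px=np.array([proj(c,w) for w in W])
        cv2.fillConvexPoly(m,cv2.convexHull(((px+.5)*S).round().astype(np.int32)),1)
    return cv2.resize(m.astype(np.float32),(560,420),interpolation=cv2.INTER_AREA)
def fit(name,p0,views,yaw=True):
    def cost(q):
        p=np.array(p0,float);p[:2]+=q[:2]/1e3
        if yaw:p[2]+=q[2]*.03
        s=0
        for c,m in views:
            r=render(c,MODEL[name],p);s+=np.abs(r-m).sum()/np.maximum(r,m).sum()
        return s
    n=3 if yaw else 2
    s0=np.vstack([np.zeros(n),np.eye(n)*6])
    o=minimize(cost,np.zeros(n),method="Nelder-Mead",options=dict(initial_simplex=s0,maxfev=110,xatol=.1,fatol=1e-4))
    p=np.array(p0,float);p[:2]+=o.x[:2]/1e3
    if yaw:p[2]+=o.x[2]*.03
    return p,o.fun/len(views)
def mask(cam,label,c,xyz):
    L=silhouettes(cam,label);t=proj(c,xyz)
    L=[s for s in L if np.hypot(*(np.array(s["point"])-t))<22]
    return L[0]["mask"].astype(np.float32) if L else None
E
cat > m.py <<'E'
from fit import *
import json
G=dict(long_carton=(.525,-.3,.12),short_carton=(.522,.298,0),mug=(.55,.139,.5),milk_jug=(.447,.074,-2.9),
 egg_cup=(.553,-.148,0),salt_shaker=(.538,0,0),sugar_canister=(.688,.001,0))
c={n:capture(n) for n in("top","side")};out={}
vis={n:c[n]["img"].copy() for n in c}
for k,g in G.items():
    V={}
    for n in c:
        m=mask(n,k,c[n],[g[0],g[1],.03])
        if m is not None:V[n]=(c[n],m)
    yaw=k in("mug","milk_jug","long_carton","short_carton")
    p,e=fit(k,g,list(V.values()),yaw);out[k]=p.tolist()
    print(k,p.round(4),round(e,3),{n:fit(k,p,[v],yaw)[0].round(4).tolist() for n,v in V.items()})
    for n in c:
        r=(render(c[n],MODEL[k],p)>.5).astype(np.uint8)
        cv2.drawContours(vis[n],cv2.findContours(r,0,2)[0],-1,(255,0,0),1)
json.dump(out,open("poses.json","w"))
cv2.imwrite("pics/fit.png",cv2.resize(np.hstack([vis["top"][120:310,110:440],vis["side"][150:380,150:460][:190*1]]),None,fx=1.25,fy=1.25)[...,::-1])
s=sense();print(s)
E
python3 m.py
```

```text
long_carton [ 0.5264 -0.2991  0.1494] 0.02 {'top': [0.5266, -0.2991, 0.149]}
short_carton [ 0.5187  0.2968 -0.0741] 0.023 {'top': [0.5183, 0.296, -0.0764], 'side': [0.5196, 0.2971, -0.0735]}
mug [0.5508 0.1379 0.4712] 0.121 {'top': [0.5502, 0.1375, 0.4819], 'side': [0.5511, 0.1387, 0.3789]}
milk_jug [ 0.4475  0.0745 -2.9034] 0.096 {'top': [0.4454, 0.074, -2.8952], 'side': [0.4482, 0.0746, -2.9187]}
egg_cup [ 0.5596 -0.1503  0.    ] 0.098 {'top': [0.5595, -0.1506, 0.0], 'side': [0.5604, -0.149, 0.0]}
salt_shaker [ 0.541  -0.0033  0.    ] 0.183 {'top': [0.5404, -0.0038, 0.0], 'side': [0.5462, -0.0077, 0.0]}
sugar_canister [0.6879 0.0054 0.    ] 0.06 {'top': [0.6865, 0.005, 0.0], 'side': [0.6901, 0.0052, 0.0]}
{'time_s': 2.9, 'joints': array([-5.37664067e+01,  2.20429378e+01,  4.55946334e-01, -9.66614194e-04,
       -6.84102836e+01, -1.48170294e+01]), 'joint_velocities': array([ 0.01094403,  0.06712506,  0.01952551,  0.10135108, -0.00921495,
        0.00252515]), 'effort': array([ 1.31908128e-04, -3.90457785e+01,  1.87620306e+01,  4.22434285e+00,
        1.55633187e-02, -2.39295525e-05]), 'tcp_pos': array([ 0.22825816, -0.5818369 ,  0.22255703]), 'ee_rot': array([[-9.30952559e-01, -3.65140152e-01,  4.07641456e-05],
       [-3.65140153e-01,  9.30952559e-01, -2.90890610e-05],
       [-2.73279015e-05, -4.19651622e-05, -9.99999999e-01]]), 'wrist_force': array([-0.24223297,  0.52718606, -0.17443051]), 'moment': array([ 0.01971525, -0.00894533, -0.02340305]), 'gripper_force': 0.0, 'gripper_width': 1.002681300024761}
```

View pics/fit.png

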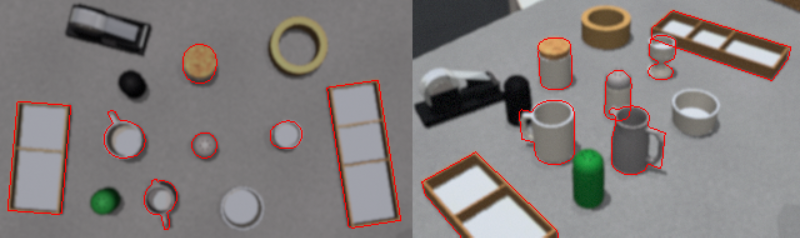

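The outlines fit well. Next is a planner that converts each waypoint into tool-frame shifts.

```bash
cat > plan.py <<'E'
import sys,json,numpy as np
from station import sense
P=json.load(open("poses.json"))
def incart(c,x,y=0):
    p=P[c];return p[0]+np.cos(p[2])*x-np.sin(p[2])*y,p[1]+np.sin(p[2])*x+np.cos(p[2])*y
T=dict(egg_cup=("long_carton",.092,.043),salt_shaker=("long_carton",.019,.034),mug=("long_carton",-.0845,.034),
 sugar_canister=("short_carton",.0555,.034),milk_jug=("short_carton",-.033,.033))
def state():
    s=sense();R=s["ee_rot"];return s["tcp_pos"],np.degrees(np.arctan2(R[1,1],R[0,1])),s
def go(name,what,p,psi,z):
    a,b,s=state()
    d=(psi-b+90)%180-90; w=np.array(p)-a[:2]; y=np.radians(psi if abs((b+d)-psi)<1 else psi+180); y=np.radians(b+d)
    ty=np.array([np.cos(y),np.sin(y)]);tx=np.array([-np.sin(y),np.cos(y)])
    print(f"{name} {what}: target {np.round(p,4)} turn_z {-np.radians(d):.3f} rad, then shift x {1e3*w@tx:.1f} y {1e3*w@ty:.1f}, then z {1e3*(a[2]-z):.1f} | now {a.round(4)} psi {b:.1f} F {s['wrist_force'].round(1)} grip {s['gripper_width']*87:.1f} {s['gripper_force']:.1f} t {s['time_s']:.1f} tilt {s['ee_rot'][:,2].round(4)}")
if __name__=="__main__":
    k,w=sys.argv[1:3];c,x,h=T[k]
    if w=="pick":
        yaw=P[k][2] if k in("mug","milk_jug") else P[c][2]
        go(k,w,P[k][:2],np.degrees(yaw)+90,h)
    else: go(k,w,incart(c,x),np.degrees(P[c][2])+90,h+.005)
E
python3 plan.py egg_cup pick
```

```text
egg_cup pick: target [ 0.5596 -0.1503] turn_z 0.224 rad, then shift x -391.8 y 377.4, then z 179.6 | now [ 0.2283 -0.5818  0.2226] psi 111.4 F [-0.2  0.5 -0.2] grip 87.2 0.0 t 2.9 tilt [ 0. -0. -1.]
```

>>> step_arm(linear=[[0,0,0],[0,0,0],[-36,35,0],[-36,35,0],[-36,35,0],[-36,35,0],[-36,35,0],[-36,35,0],[-36,35,0],[-36,35,0]], delta_rot=[[0,0,0.112],[0,0,0.112],[0,0,0],[0,0,0],[0,0,0],[0,0,0],[0,0,0],[0,0,0],[0,0,0],[0,0,0]], grip=[75,75,75,75,75,75,75,75,75,75])

```text
time_s: 4.15
tcp_pos: [0.4722, -0.2606, 0.2229]
ee_rot: [[-0.989, -0.149, 0.001], [-0.149, 0.989, -0.0], [-0.001, -0.0, -1.0]]
wrist_force: [0.1, -1.3, 0.1]
gripper_width: 0.86
gripper_force: 0.0
```

>>> step_arm(linear=[[-36,35,0],[-36,35,0],[-31.8,27.4,0],[0,0,35],[0,0,35],[0,0,0],[0,0,0]], delta_rot=[[0,0,0],[0,0,0],[0,0,0],[0,0,0],[0,0,0],[0,0,0],[0,0,0]], grip=[75,75,75,75,75,75,75])

```text
time_s: 5.03
tcp_pos: [0.5603, -0.1505, 0.154]
ee_rot: [[-0.989, -0.15, 0.002], [-0.15, 0.989, -0.001], [-0.002, -0.001, -1.0]]
wrist_force: [0.4, 0.5, 0.2]
gripper_width: 0.861
gripper_force: 0.0
```

```bash
python3 plan.py egg_cup pick
```

```text
egg_cup pick: target [ 0.5596 -0.1503] turn_z 0.001 rad, then shift x 0.7 y 0.3, then z 111.0 | now [ 0.5603 -0.1505  0.154 ] psi 98.6 F [0.4 0.5 0.2] grip 74.9 0.0 t 5.0 tilt [ 2.3e-03 -8.0e-04 -1.0e+00]
```

>>> step_arm(linear=[[0.7,0,35],[0,0,35],[0,0,25],[0,0,15],[0,0,0],[0,0,0],[0,0,0],[0,0,0],[0,0,0],[0,0,0]], delta_rot=[[0,0,0],[0,0,0],[0,0,0],[0,0,0],[0,0,0],[0,0,0],[0,0,0],[0,0,0],[0,0,0],[0,0,0]], grip=[75,75,75,75,75,40,40,40,40,40])

```text
time_s: 6.28
tcp_pos: [0.559, -0.1503, 0.0432]
ee_rot: [[-0.989, -0.149, 0.001], [-0.149, 0.989, -0.0], [-0.001, -0.0, -1.0]]
wrist_force: [-0.9, 1.0, 4.1]
gripper_width: 0.564
gripper_force: 30.0
```

```bash
python3 plan.py egg_cup place
```

```text
egg_cup place: target [ 0.6174 -0.2854] turn_z 0.000 rad, then shift x -37.7 y -142.3, then z -4.8 | now [ 0.559  -0.1503  0.0432] psi 98.6 F [-0.9  1.   4.1] grip 49.1 30.0 t 6.3 tilt [ 8.e-04 -1.e-04 -1.e+00]
```

>>> step_arm(linear=[[0,0,-20],[0,0,-40],[-9.4,-35.6,0],[-9.4,-35.6,0],[-9.4,-35.6,0],[-9.4,-35.6,0],[0,0,0],[0,0,25],[0,0,0],[0,0,0]], delta_rot=[[0,0,0],[0,0,0],[0,0,0],[0,0,0],[0,0,0],[0,0,0],[0,0,0],[0,0,0],[0,0,0],[0,0,0]], grip=[40,40,40,40,40,40,40,40,40,40])

```text
time_s: 7.52
tcp_pos: [0.6172, -0.2851, 0.0781]
ee_rot: [[-0.989, -0.15, 0.0], [-0.15, 0.989, -0.0], [-0.0, -0.0, -1.0]]
wrist_force: [0.2, 0.6, -0.3]
gripper_width: 0.563
gripper_force: 30.0
```

```bash
python3 plan.py egg_cup place
cat > look.py <<'E'
import sys
from fit import *
name=sys.argv[1]; c=[capture("top"),capture("side")]
out=[]
for a in c:
    q=proj(a,[float(v) for v in sys.argv[2:5]]).round().astype(int); x,y=max(q[0]-65,0),max(q[1]-75,0)
    out.append(cv2.resize(a["img"][y:y+150,x:x+130],(390,450),interpolation=cv2.INTER_CUBIC))
cv2.imwrite(f"pics/{name}.png",np.hstack(out)[...,::-1])
E
python3 look.py egg1 .617 -.285 .05
```

```text
egg_cup place: target [ 0.6174 -0.2854] turn_z 0.001 rad, then shift x -0.1 y -0.3, then z 30.1 | now [ 0.6172 -0.2851  0.0781] psi 98.6 F [ 0.2  0.6 -0.3] grip 49.0 30.0 t 7.5 tilt [ 1.e-04 -4.e-04 -1.e+00]
```

View pics/egg1.png

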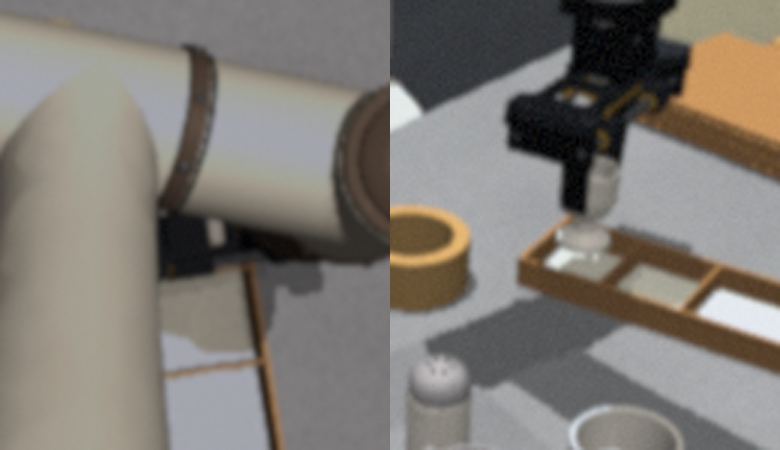

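The side view shows the egg cup upright in the fingers, with its foot at (583,238) over the far small compartment. I'll lower and release it.

>>> step_arm(linear=[[0,0,15],[0,0,9],[0,0,6],[0,0,0],[0,0,0],[0,0,0],[0,0,0],[0,0,-10],[0,0,-30],[0,0,-40]], delta_rot=[[0,0,0],[0,0,0],[0,0,0],[0,0,0],[0,0,0],[0,0,0],[0,0,0],[0,0,0],[0,0,0],[0,0,0]], grip=[40,40,40,40,65,65,65,65,65,65])

```text
time_s: 8.88
tcp_pos: [0.6166, -0.2854, 0.1281]
ee_rot: [[-0.989, -0.149, -0.002], [-0.149, 0.989, 0.0], [0.002, 0.001, -1.0]]
wrist_force: [0.5, -0.4, 0.1]
gripper_width: 0.746
gripper_force: 0.0
```

```bash
python3 plan.py salt_shaker pick
```

```text
salt_shaker pick: target [ 0.541  -0.0033] turn_z 0.000 rad, then shift x 32.7 y 290.2, then z 94.1 | now [ 0.6166 -0.2854  0.1281] psi 98.6 F [ 0.5 -0.4  0.1] grip 64.9 0.0 t 8.9 tilt [-1.8e-03  3.0e-04 -1.0e+00]
```

>>> step_arm(linear=[[4.7,42,0],[4.7,42,0],[4.7,42,0],[4.7,42,0],[4.7,42,0],[4.7,42,0],[4.7,38,0],[0,0,0],[0,0,0]], delta_rot=[[0,0,0],[0,0,0],[0,0,0],[0,0,0],[0,0,0],[0,0,0],[0,0,0],[0,0,0],[0,0,0]], grip=[75,75,75,75,75,75,75,75,75])

```text
time_s: 10.0
tcp_pos: [0.5417, -0.0037, 0.1282]
ee_rot: [[-0.989, -0.15, 0.001], [-0.15, 0.989, 0.0], [-0.001, -0.0, -1.0]]
wrist_force: [0.1, -0.0, 0.3]
gripper_width: 0.859
gripper_force: 0.0
```

>>> step_arm(linear=[[0,0,35],[0,0,35],[0,0,24],[0,0,0],[0,0,0],[0,0,0],[0,0,0],[0,0,0],[0,0,0]], delta_rot=[[0,0,0],[0,0,0],[0,0,0],[0,0,0],[0,0,0],[0,0,0],[0,0,0],[0,0,0],[0,0,0]], grip=[75,75,75,75,35,35,35,35,35])

```text
time_s: 11.12
tcp_pos: [0.5416, -0.0034, 0.0342]
ee_rot: [[-0.989, -0.15, 0.001], [-0.15, 0.989, 0.0], [-0.001, 0.0, -1.0]]
wrist_force: [-1.0, -0.1, 4.1]
gripper_width: 0.517
gripper_force: 30.0
```

```bash
python3 plan.py salt_shaker place
```

```text
salt_shaker place: target [ 0.5452 -0.2963] turn_z 0.001 rad, then shift x 40.0 y -290.1, then z -4.8 | now [ 0.5416 -0.0034  0.0342] psi 98.6 F [-1.  -0.1  4.1] grip 44.9 30.0 t 11.1 tilt [ 1.e-03  2.e-04 -1.e+00]
```

>>> step_arm(linear=[[0,0,-20],[0,0,-40],[5,-36,0],[5,-36,0],[5,-36,0],[5,-36,0],[5,-36,0],[5,-36,0],[5,-36,0],[5,-38,0]], delta_rot=[[0,0,0],[0,0,0],[0,0,0],[0,0,0],[0,0,0],[0,0,0],[0,0,0],[0,0,0],[0,0,0],[0,0,0]], grip=[35,35,35,35,35,35,35,35,35,35])

```text
time_s: 12.38
tcp_pos: [0.5443, -0.2972, 0.0928]
ee_rot: [[-0.989, -0.149, -0.001], [-0.149, 0.989, 0.001], [0.001, 0.001, -1.0]]
wrist_force: [0.5, 0.6, -2.2]
gripper_width: 0.521
gripper_force: 30.0
```

>>> step_arm(linear=[[0,0,0],[0,0,15],[0,0,20],[0,0,12],[0,0,0],[0,0,0]], delta_rot=[[0,0,0],[0,0,0],[0,0,0],[0,0,0],[0,0,0],[0,0,0]], grip=[35,35,35,35,35,35])

```text
time_s: 13.12
tcp_pos: [0.5455, -0.2961, 0.047]
ee_rot: [[-0.989, -0.15, 0.001], [-0.15, 0.989, -0.0], [-0.001, -0.001, -1.0]]
wrist_force: [0.0, -0.3, -0.7]
gripper_width: 0.52
gripper_force: 30.0
```

```bash
python3 plan.py salt_shaker place
```

```text
salt_shaker place: target [ 0.5452 -0.2963] turn_z 0.001 rad, then shift x 0.3 y -0.1, then z 8.0 | now [ 0.5455 -0.2961  0.047 ] psi 98.6 F [ 0.  -0.3 -0.7] grip 45.2 30.0 t 13.1 tilt [ 8.e-04 -4.e-04 -1.e+00]
```

>>> step_arm(linear=[[0,0,5],[0,0,3],[0,0,0],[0,0,0],[0,0,0],[0,0,0],[0,0,-10],[0,0,-30],[0,0,-40],[0,0,-30]], delta_rot=[[0,0,0],[0,0,0],[0,0,0],[0,0,0],[0,0,0],[0,0,0],[0,0,0],[0,0,0],[0,0,0],[0,0,0]], grip=[35,35,35,65,65,65,65,65,65,65])

```text
time_s: 14.38
tcp_pos: [0.5455, -0.2966, 0.1513]
ee_rot: [[-0.989, -0.15, 0.003], [-0.15, 0.989, -0.001], [-0.002, -0.001, -1.0]]
wrist_force: [0.0, -0.4, -0.4]
gripper_width: 0.747
gripper_force: 0.0
```

```bash
python3 plan.py mug pick; python3 look.py two .58 -.29 .03
```

```text
mug pick: target [0.5508 0.1379] turn_z -0.321 rad, then shift x -202.0 y 384.8, then z 117.3 | now [ 0.5455 -0.2966  0.1513] psi 98.6 F [ 0.  -0.4 -0.4] grip 65.0 0.0 t 14.4 tilt [ 0.0025 -0.0011 -1.    ]
```

View pics/two.png

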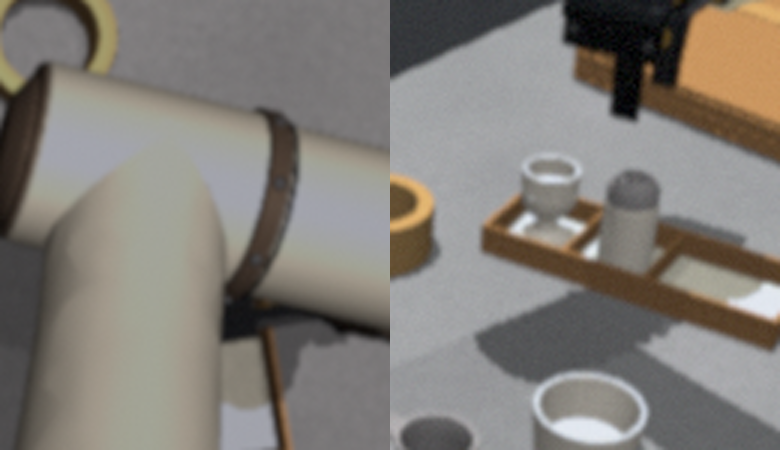

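The egg cup (550,200) and shaker (630,220) both stand upright in their compartments. The mug is next.

>>> step_arm(linear=[[0,0,0],[0,0,0],[-20.2,38.5,0],[-20.2,38.5,0],[-20.2,38.5,0],[-20.2,38.5,0],[-20.2,38.5,0],[-20.2,38.5,0],[-20.2,38.5,0],[-20.2,38.5,0]], delta_rot=[[0,0,-0.16],[0,0,-0.16],[0,0,0],[0,0,0],[0,0,0],[0,0,0],[0,0,0],[0,0,0],[0,0,0],[0,0,0]], grip=[87,87,87,87,87,87,87,87,87,87])

```text
time_s: 15.72
tcp_pos: [0.5493, 0.0528, 0.1484]
ee_rot: [[-0.892, -0.453, -0.0], [-0.453, 0.892, -0.0], [0.0, 0.0, -1.0]]
wrist_force: [0.5, 1.0, 0.6]
gripper_width: 0.998
gripper_force: 0.0
```

>>> step_arm(linear=[[-20.2,38.5,0],[-20.2,38.5,0],[0,0,0],[0,0,0],[0,0,15],[0,0,0]], delta_rot=[[0,0,0],[0,0,0],[0,0,0],[0,0,0],[0,0,0],[0,0,0]], grip=[87,87,87,87,87,87])

```text
time_s: 16.48
tcp_pos: [0.5496, 0.1368, 0.1316]
ee_rot: [[-0.892, -0.451, -0.004], [-0.451, 0.893, -0.002], [0.004, 0.0, -1.0]]
wrist_force: [-0.5, 0.4, 0.2]
gripper_width: 1.003
gripper_force: 0.0
```

```bash
python3 plan.py mug pick
```

```text
mug pick: target [0.5508 0.1379] turn_z -0.003 rad, then shift x -1.6 y 0.4, then z 97.6 | now [0.5496 0.1368 0.1316] psi 116.8 F [-0.5  0.4  0.2] grip 87.3 0.0 t 16.5 tilt [-0.0038 -0.0016 -1.    ]
```

>>> step_arm(linear=[[-1,0.5,30],[0,0,40],[0,0,27],[0,0,0],[0,0,0],[0,0,0],[0,0,0],[0,0,0]], delta_rot=[[0,0,0],[0,0,0],[0,0,0],[0,0,0],[0,0,0],[0,0,0],[0,0,0],[0,0,0]], grip=[87,87,87,87,55,55,55,55])

```text
time_s: 17.48
tcp_pos: [0.5521, 0.1397, 0.0378]
ee_rot: [[-0.892, -0.453, 0.002], [-0.453, 0.892, 0.001], [-0.002, -0.0, -1.0]]
wrist_force: [-0.7, 1.3, 5.5]
gripper_width: 0.763
gripper_force: 30.0
```

```bash
python3 plan.py mug place; python3 look.py mug1 .55 .13 .04
```

```text
mug place: target [ 0.4429 -0.3117] turn_z 0.321 rad, then shift x 175.2 y -430.1, then z -1.2 | now [0.5521 0.1397 0.0378] psi 116.9 F [-0.7  1.3  5.5] grip 66.4 30.0 t 17.5 tilt [ 2.e-03  9.e-04 -1.e+00]
```

View pics/mug1.png

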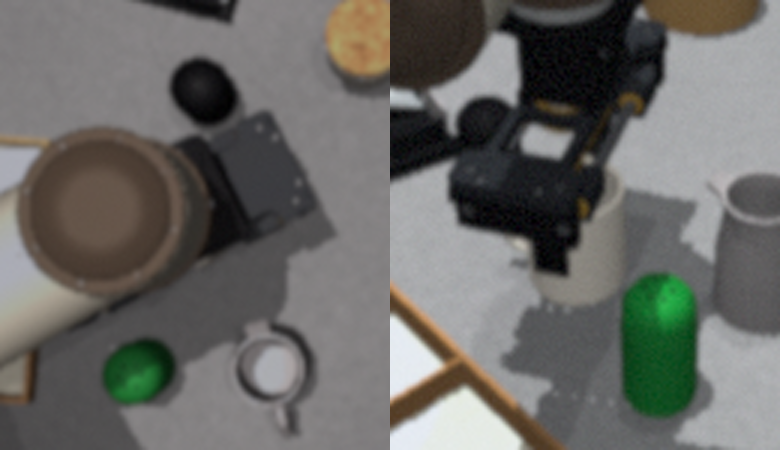

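The grip on the mug is square to its handle, so I'll lift it high, turn and carry it over.

>>> step_arm(linear=[[0,0,-15],[0,0,-35],[0,0,-30],[0,0,-20],[16,-39,0],[16,-39,0],[16,-39,0],[16,-39,0],[16,-39,0],[16,-39,0]], delta_rot=[[0,0,0],[0,0,0.12],[0,0,0.12],[0,0,0.081],[0,0,0],[0,0,0],[0,0,0],[0,0,0],[0,0,0],[0,0,0]], grip=[55,55,55,55,55,55,55,55,55,55])

```text
time_s: 18.82
tcp_pos: [0.4902, -0.1076, 0.1367]
ee_rot: [[-0.989, -0.148, -0.001], [-0.148, 0.989, 0.0], [0.001, 0.0, -1.0]]
wrist_force: [0.5, 0.3, -3.0]
gripper_width: 0.766
gripper_force: 30.0
```

>>> step_arm(linear=[[16,-39,0],[16,-39,0],[16,-39,0],[16,-39,0],[15.2,-40.1,0],[0,0,0],[0,0,20],[0,0,30],[0,0,0],[0,0,0]], delta_rot=[[0,0,0],[0,0,0],[0,0,0],[0,0,0],[0,0,0],[0,0,0],[0,0,0],[0,0,0],[0,0,0],[0,0,0]], grip=[55,55,55,55,55,55,55,55,55,55])

```text
time_s: 20.08
tcp_pos: [0.4427, -0.312, 0.0876]
ee_rot: [[-0.989, -0.149, 0.001], [-0.149, 0.989, -0.001], [-0.001, -0.001, -1.0]]
wrist_force: [-0.2, 0.1, -2.8]
gripper_width: 0.764
gripper_force: 30.0
```

```bash
python3 plan.py mug place
```

```text
mug place: target [ 0.4429 -0.3117] turn_z 0.000 rad, then shift x -0.2 y 0.3, then z 48.6 | now [ 0.4427 -0.312   0.0876] psi 98.6 F [-0.2  0.1 -2.8] grip 66.5 30.0 t 20.1 tilt [ 1.1e-03 -8.0e-04 -1.0e+00]
```

>>> step_arm(linear=[[0,0,20],[0,0,15],[0,0,7],[0,0,2],[0,0,0],[0,0,0]], delta_rot=[[0,0,0],[0,0,0],[0,0,0],[0,0,0],[0,0,0],[0,0,0]], grip=[55,55,55,55,55,55])

```text
time_s: 20.82
tcp_pos: [0.4424, -0.3122, 0.0431]
ee_rot: [[-0.989, -0.148, 0.001], [-0.148, 0.989, -0.0], [-0.001, -0.001, -1.0]]
wrist_force: [-0.7, 0.7, -2.1]
gripper_width: 0.765
gripper_force: 30.0
```

```bash
python3 plan.py mug place;python3 look.py mug2 .47 -.31 .04
```

```text
mug place: target [ 0.4429 -0.3117] turn_z -0.001 rad, then shift x -0.6 y 0.5, then z 4.1 | now [ 0.4424 -0.3122  0.0431] psi 98.5 F [-0.7  0.7 -2.1] grip 66.6 30.0 t 20.8 tilt [ 1.e-03 -4.e-04 -1.e+00]
```

View pics/mug2.png

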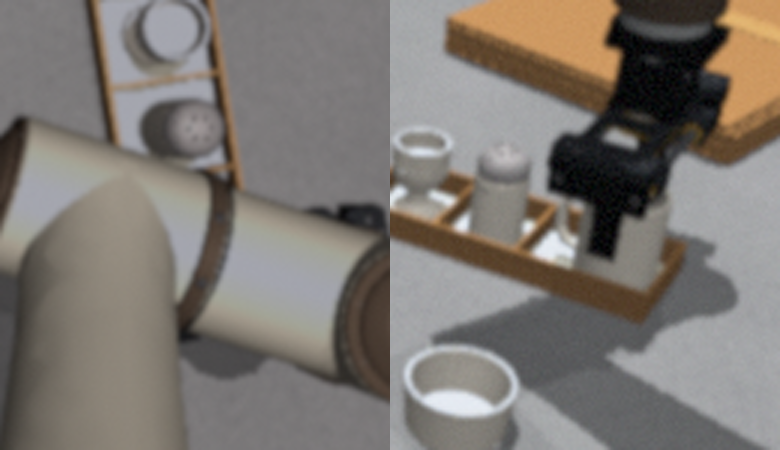

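The mug is in its compartment with the handle along the row, but the gripper still carries its weight. I'll ease down another 2 mm, then release.

>>> step_arm(linear=[[0,0,1],[0,0,1],[0,0,0],[0,0,0]], delta_rot=[[0,0,0],[0,0,0],[0,0,0],[0,0,0]], grip=[55,55,55,55])

```text
time_s: 21.42
tcp_pos: [0.4421, -0.3122, 0.0418]
ee_rot: [[-0.989, -0.149, 0.0], [-0.149, 0.989, -0.001], [-0.0, -0.001, -1.0]]
wrist_force: [-2.4, 2.4, 5.7]
gripper_width: 0.764
gripper_force: 30.0
```

>>> step_arm(linear=[[0,0,0],[0,0,0],[0,0,0],[0,0,0],[0,0,-10],[0,0,-30],[0,0,-40],[0,0,-30],[0,0,0]], delta_rot=[[0,0,0],[0,0,0],[0,0,0],[0,0,0],[0,0,0],[0,0,0],[0,0,0],[0,0,0],[0,0,0]], grip=[87,87,87,87,87,87,87,87,87])

```text
time_s: 22.55
tcp_pos: [0.4437, -0.3128, 0.154]
ee_rot: [[-0.989, -0.149, 0.007], [-0.149, 0.989, -0.003], [-0.006, -0.004, -1.0]]
wrist_force: [0.9, 1.0, -0.3]
gripper_width: 0.998
gripper_force: 0.0
```

```bash
python3 plan.py milk_jug pick
```

```text
milk_jug pick: target [0.4475 0.0745] turn_z -0.089 rad, then shift x -95.0 y 375.4, then z 121.0 | now [ 0.4437 -0.3128  0.154 ] psi 98.6 F [ 0.9  1.  -0.3] grip 86.8 0.0 t 22.6 tilt [ 0.0066 -0.0028 -1.    ]
```

>>> step_arm(linear=[[0,0,0],[-10.5,41.7,0],[-10.5,41.7,0],[-10.5,41.7,0],[-10.5,41.7,0],[-10.5,41.7,0],[-10.5,41.7,0],[-10.5,41.7,0],[-10.5,41.7,0],[-10.5,41.7,0]], delta_rot=[[0,0,-0.089],[0,0,0],[0,0,0],[0,0,0],[0,0,0],[0,0,0],[0,0,0],[0,0,0],[0,0,0],[0,0,0]], grip=[75,75,75,75,75,75,75,75,75,75])

```text
time_s: 23.8
tcp_pos: [0.4447, 0.0762, 0.15]
ee_rot: [[-0.972, -0.236, -0.001], [-0.236, 0.972, -0.0], [0.001, -0.0, -1.0]]
wrist_force: [0.5, 0.2, 0.8]
gripper_width: 0.864
gripper_force: 0.0
```

>>> step_arm(linear=[[0,0,0],[0,0,0],[0,0,20],[0,0,0]], delta_rot=[[0,0,0],[0,0,0],[0,0,0],[0,0,0]], grip=[75,75,75,75])

```text
time_s: 24.3
tcp_pos: [0.4441, 0.0734, 0.1293]
ee_rot: [[-0.972, -0.234, -0.004], [-0.234, 0.972, -0.002], [0.004, -0.001, -1.0]]
wrist_force: [0.1, 0.0, 0.1]
gripper_width: 0.859
gripper_force: 0.0
```

```bash
python3 plan.py milk_jug pick
```

```text
milk_jug pick: target [0.4475 0.0745] turn_z -0.002 rad, then shift x -3.6 y 0.3, then z 96.3 | now [0.4441 0.0734 0.1293] psi 103.5 F [0.1 0.  0.1] grip 74.7 0.0 t 24.3 tilt [-0.0037 -0.0018 -1.    ]
```

>>> step_arm(linear=[[-3,0.3,15],[0,0,40],[0,0,25],[0,0,13],[0,0,0],[0,0,0],[0,0,0],[0,0,0],[0,0,0]], delta_rot=[[0,0,0],[0,0,0],[0,0,0],[0,0,0],[0,0,0],[0,0,0],[0,0,0],[0,0,0],[0,0,0]], grip=[75,75,75,75,75,48,48,48,48])

```text
time_s: 25.42
tcp_pos: [0.4488, 0.0762, 0.0384]
ee_rot: [[-0.972, -0.236, 0.001], [-0.236, 0.972, 0.001], [-0.002, 0.0, -1.0]]
wrist_force: [-0.8, 0.2, 6.0]
gripper_width: 0.667
gripper_force: 30.0
```

```bash
python3 plan.py milk_jug place
```

```text
milk_jug place: target [0.4858 0.2993] turn_z 0.312 rad, then shift x -20.4 y 225.2, then z 0.4 | now [0.4488 0.0762 0.0384] psi 103.6 F [-0.8  0.2  6. ] grip 58.1 30.0 t 25.4 tilt [ 1.5e-03  5.0e-04 -1.0e+00]
```

>>> step_arm(linear=[[0,0,-15],[0,0,-35],[0,0,-30],[0,0,-20],[-3.4,37.5,0],[-3.4,37.5,0],[-3.4,37.5,0],[-3.4,37.5,0],[-3.4,37.5,0],[-3.4,37.7,0]], delta_rot=[[0,0,0],[0,0,0.11],[0,0,0.11],[0,0,0.092],[0,0,0],[0,0,0],[0,0,0],[0,0,0],[0,0,0],[0,0,0]], grip=[48,48,48,48,48,48,48,48,48,48])

```text
time_s: 26.68
tcp_pos: [0.4847, 0.2999, 0.1367]
ee_rot: [[-0.997, 0.074, -0.002], [0.074, 0.997, -0.001], [0.001, -0.001, -1.0]]
wrist_force: [-0.1, -0.1, -2.2]
gripper_width: 0.662
gripper_force: 30.0
```

>>> step_arm(linear=[[0,0,0],[0,0,20],[0,0,30],[0,0,0],[0,0,0]], delta_rot=[[0,0,0],[0,0,0],[0,0,0],[0,0,0],[0,0,0]], grip=[48,48,48,48,48])

```text
time_s: 27.3
tcp_pos: [0.4857, 0.2989, 0.0883]
ee_rot: [[-0.997, 0.074, 0.001], [0.074, 0.997, 0.0], [-0.001, 0.0, -1.0]]
wrist_force: [-0.2, 0.2, -1.3]
gripper_width: 0.662
gripper_force: 30.0
```

```bash
python3 plan.py milk_jug place
```

```text
milk_jug place: target [0.4858 0.2993] turn_z -0.000 rad, then shift x -0.1 y 0.4, then z 50.3 | now [0.4857 0.2989 0.0883] psi 85.8 F [-0.2  0.2 -1.3] grip 57.6 30.0 t 27.3 tilt [ 7.e-04  3.e-04 -1.e+00]
```

>>> step_arm(linear=[[0,0,20],[0,0,15],[0,0,7],[0,0,3],[0,0,0],[0,0,0]], delta_rot=[[0,0,0],[0,0,0],[0,0,0],[0,0,0],[0,0,0],[0,0,0]], grip=[48,48,48,48,48,48])

```text
time_s: 28.05
tcp_pos: [0.4855, 0.2993, 0.043]
ee_rot: [[-0.997, 0.074, 0.001], [0.074, 0.997, 0.001], [-0.001, 0.001, -1.0]]
wrist_force: [0.3, 0.5, -2.5]
gripper_width: 0.659
gripper_force: 30.0
```

```bash
python3 look.py jug1 .49 .28 .04
```

```text
(no output)
```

View pics/jug1.png

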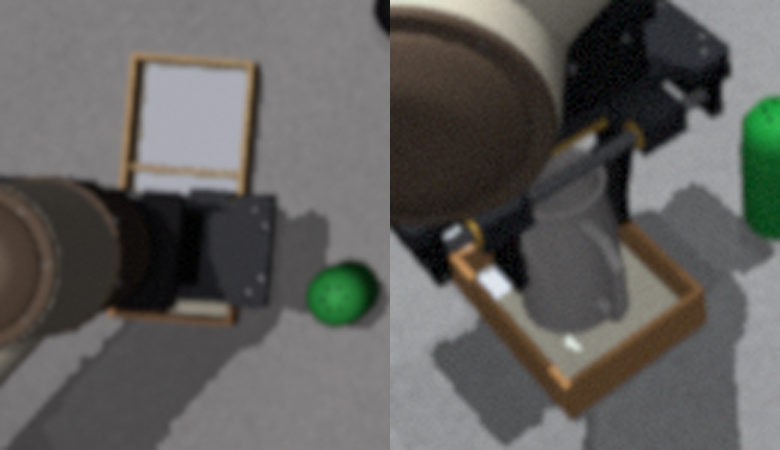

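The jug is upright in the large compartment with its handle lying along it. I'll ease it down and release.

>>> step_arm(linear=[[0,0,1],[0,0,1],[0,0,0]], delta_rot=[[0,0,0],[0,0,0],[0,0,0]], grip=[48,48,48])

```text
time_s: 28.52
tcp_pos: [0.4856, 0.2993, 0.0424]
ee_rot: [[-0.997, 0.073, 0.001], [0.073, 0.997, 0.0], [-0.001, 0.0, -1.0]]
wrist_force: [-3.9, -1.7, 8.3]
gripper_width: 0.663
gripper_force: 30.0
```

>>> step_arm(linear=[[0,0,0],[0,0,0],[0,0,0],[0,0,0],[0,0,-10],[0,0,-30],[0,0,-40],[0,0,-30],[0,0,0]], delta_rot=[[0,0,0],[0,0,0],[0,0,0],[0,0,0],[0,0,0],[0,0,0],[0,0,0],[0,0,0],[0,0,0]], grip=[77,77,77,77,77,77,77,77,77])

```text
time_s: 29.65
tcp_pos: [0.4867, 0.3003, 0.1541]
ee_rot: [[-0.997, 0.074, 0.005], [0.074, 0.997, 0.005], [-0.005, 0.005, -1.0]]
wrist_force: [-0.5, 0.4, 0.1]
gripper_width: 0.878
gripper_force: 0.0
```

```bash
python3 plan.py sugar_canister pick
```

```text
sugar_canister pick: target [0.6879 0.0054] turn_z 0.000 rad, then shift x -222.5 y -279.2, then z 120.1 | now [0.4867 0.3003 0.1541] psi 85.8 F [-0.5  0.4  0.1] grip 76.4 0.0 t 29.6 tilt [ 0.0053  0.0049 -1.    ]
```

>>> step_arm(linear=[[-24.7,-31,0],[-24.7,-31,0],[-24.7,-31,0],[-24.7,-31,0],[-24.7,-31,0],[-24.7,-31,0],[-24.7,-31,0],[-24.7,-31,0],[-24.7,-31,0],[0,0,0]], delta_rot=[[0,0,0],[0,0,0],[0,0,0],[0,0,0],[0,0,0],[0,0,0],[0,0,0],[0,0,0],[0,0,0],[0,0,0]], grip=[83,83,83,83,83,83,83,83,83,83])

```text
time_s: 30.9
tcp_pos: [0.6866, 0.0018, 0.1487]
ee_rot: [[-0.997, 0.078, -0.002], [0.078, 0.997, -0.0], [0.002, -0.001, -1.0]]
wrist_force: [-0.0, 0.2, -0.8]
gripper_width: 0.955
gripper_force: 0.0
```

>>> step_arm(linear=[[0,0,0],[0,0,20],[0,0,0]], delta_rot=[[0,0,0],[0,0,0],[0,0,0]], grip=[83,83,83])

```text
time_s: 31.28
tcp_pos: [0.6845, 0.0053, 0.1288]
ee_rot: [[-0.997, 0.073, -0.004], [0.073, 0.997, -0.0], [0.004, -0.001, -1.0]]
wrist_force: [-0.4, -0.6, -0.0]
gripper_width: 0.953
gripper_force: 0.0
```

```bash
python3 plan.py sugar_canister pick
```

```text
sugar_canister pick: target [0.6879 0.0054] turn_z 0.001 rad, then shift x -3.4 y 0.4, then z 94.8 | now [0.6845 0.0053 0.1288] psi 85.8 F [-0.4 -0.6 -0. ] grip 82.9 0.0 t 31.3 tilt [-4.3e-03 -3.0e-04 -1.0e+00]
```

>>> step_arm(linear=[[-2.5,0.3,15],[0,0,40],[0,0,27],[0,0,12],[0,0,0],[0,0,0],[0,0,0],[0,0,0],[0,0,0]], delta_rot=[[0,0,0],[0,0,0],[0,0,0],[0,0,0],[0,0,0],[0,0,0],[0,0,0],[0,0,0],[0,0,0]], grip=[83,83,83,83,83,52,52,52,52])

```text
time_s: 32.4
tcp_pos: [0.6895, 0.0049, 0.0377]
ee_rot: [[-0.997, 0.074, 0.002], [0.074, 0.997, 0.001], [-0.002, 0.001, -1.0]]
wrist_force: [-0.7, 2.2, 3.4]
gripper_width: 0.701
gripper_force: 30.0
```

```bash
python3 plan.py sugar_canister place
```

```text
sugar_canister place: target [0.5741 0.2927] turn_z 0.000 rad, then shift x 136.5 y 278.5, then z -1.3 | now [0.6895 0.0049 0.0377] psi 85.8 F [-0.7  2.2  3.4] grip 61.0 30.0 t 32.4 tilt [ 2.2e-03  6.0e-04 -1.0e+00]
```

>>> step_arm(linear=[[0,0,-15],[0,0,-40],[0,0,-35],[0,0,-15],[17,34.8,0],[17,34.8,0],[17,34.8,0],[17,34.8,0],[17,34.8,0],[17,34.8,0]], delta_rot=[[0,0,0],[0,0,0],[0,0,0],[0,0,0],[0,0,0],[0,0,0],[0,0,0],[0,0,0],[0,0,0],[0,0,0]], grip=[52,52,52,52,52,52,52,52,52,52])

```text
time_s: 33.65
tcp_pos: [0.6011, 0.2208, 0.1403]
ee_rot: [[-0.997, 0.075, -0.003], [0.075, 0.997, -0.001], [0.002, -0.001, -1.0]]
wrist_force: [-0.1, 0.7, -2.3]
gripper_width: 0.7
gripper_force: 30.0
```

>>> step_arm(linear=[[17,34.8,0],[17,34.8,0],[0,0,0],[0,0,0],[0,0,20],[0,0,30],[0,0,0],[0,0,0]], delta_rot=[[0,0,0],[0,0,0],[0,0,0],[0,0,0],[0,0,0],[0,0,0],[0,0,0],[0,0,0]], grip=[52,52,52,52,52,52,52,52])

```text
time_s: 34.65
tcp_pos: [0.5748, 0.2918, 0.0925]
ee_rot: [[-0.997, 0.075, 0.001], [0.075, 0.997, 0.0], [-0.001, 0.0, -1.0]]
wrist_force: [-0.5, -0.9, -2.5]
gripper_width: 0.7
gripper_force: 30.0
```

```bash
python3 plan.py sugar_canister place
```

```text
sugar_canister place: target [0.5741 0.2927] turn_z -0.001 rad, then shift x 0.8 y 0.9, then z 53.5 | now [0.5748 0.2918 0.0925] psi 85.7 F [-0.5 -0.9 -2.5] grip 60.9 30.0 t 34.6 tilt [ 1.3e-03  3.0e-04 -1.0e+00]
```

>>> step_arm(linear=[[0.5,0.5,25],[0,0,15],[0,0,6],[0,0,3],[0,0,0],[0,0,0]], delta_rot=[[0,0,0],[0,0,0],[0,0,0],[0,0,0],[0,0,0],[0,0,0]], grip=[52,52,52,52,52,52])

```text
time_s: 35.4
tcp_pos: [0.5737, 0.293, 0.0432]
ee_rot: [[-0.997, 0.074, 0.001], [0.074, 0.997, 0.001], [-0.001, 0.001, -1.0]]
wrist_force: [0.0, 0.4, -2.2]
gripper_width: 0.697
gripper_force: 30.0
```

>>> step_arm(linear=[[0,0,1],[0,0,1],[0,0,0]], delta_rot=[[0,0,0],[0,0,0],[0,0,0]], grip=[52,52,52])

```text
time_s: 35.78
tcp_pos: [0.5736, 0.2929, 0.0417]
ee_rot: [[-0.997, 0.074, 0.001], [0.074, 0.997, 0.0], [-0.001, 0.0, -1.0]]
wrist_force: [-2.8, -0.1, 5.0]
gripper_width: 0.694
gripper_force: 30.0
```

```bash
python3 look.py can1 .55 .29 .04
```

```text
(no output)
```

View pics/can1.png

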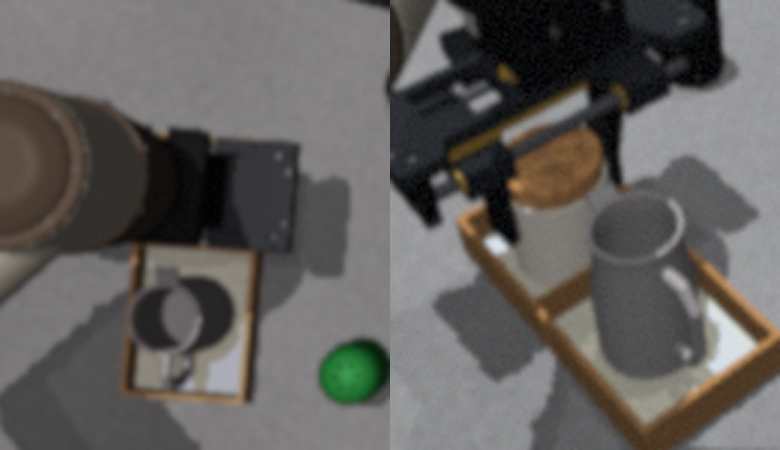

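The canister touches the bottom of its compartment, and the jug stands upright in the other. I'll release, retreat and do a final check.

>>> step_arm(linear=[[0,0,0],[0,0,0],[0,0,0],[0,0,0],[0,0,-10],[0,0,-30],[0,0,-40],[0,0,-40],[0,0,-20],[0,0,0]], delta_rot=[[0,0,0],[0,0,0],[0,0,0],[0,0,0],[0,0,0],[0,0,0],[0,0,0],[0,0,0],[0,0,0],[0,0,0]], grip=[81,81,81,81,81,81,81,81,81,81])

```text
time_s: 37.12
tcp_pos: [0.5743, 0.2934, 0.1833]
ee_rot: [[-0.997, 0.074, 0.004], [0.074, 0.997, 0.003], [-0.004, 0.004, -1.0]]
wrist_force: [0.0, 0.6, -0.3]
gripper_width: 0.933
gripper_force: 0.0
```

>>> step_arm(linear=[[0,-40,0],[0,-40,0],[0,-40,0],[0,-40,0],[0,-40,0],[0,-40,0],[0,-40,0],[0,0,0]], delta_rot=[[0,0,0],[0,0,0],[0,0,0],[0,0,0],[0,0,0],[0,0,0],[0,0,0],[0,0,0]], grip=[81,81,81,81,81,81,81,81])

```text
time_s: 38.12
tcp_pos: [0.5513, 0.0112, 0.1793]
ee_rot: [[-0.997, 0.078, -0.003], [0.078, 0.997, -0.001], [0.003, -0.001, -1.0]]
wrist_force: [-0.2, -0.0, 0.2]
gripper_width: 0.93
gripper_force: 0.0
```

Run:
```python
from fit import *
a,b=capture("top"),capture("side")
cv2.imwrite("pics/end.png",np.hstack([cv2.resize(a["img"],(400,300)),cv2.resize(b["img"],(400,300))])[...,::-1])
f=lambda i,x,y:cv2.resize(i[y:y+125,x:x+130],(390,375),interpolation=cv2.INTER_CUBIC)
cv2.imwrite("pics/end2.png",np.hstack([f(a["img"],335,180),f(a["img"],80,180)])[...,::-1])
```

```text
(no output)
```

View pics/end.png

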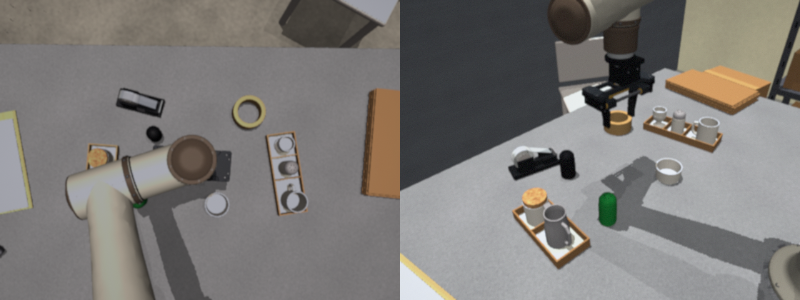

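View pics/end2.png

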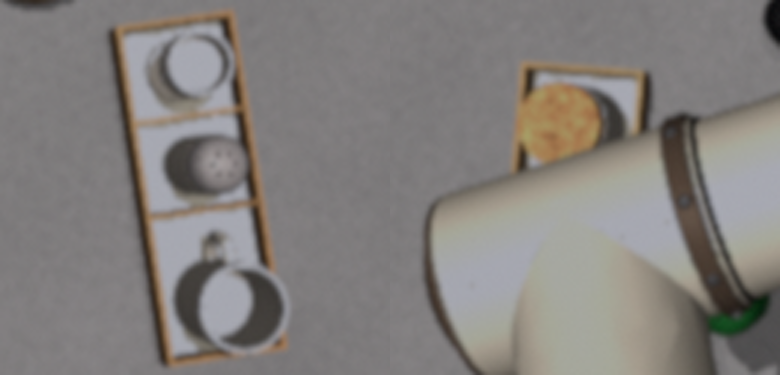

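All five pieces stand upright in their compartments with the handles along the rows, and the ramekin and tapes have not moved.

```bash
python3 -c "
from station import finish_job
print(finish_job())"
```

```text
the job is handed in; nothing more can be done
None
```

The job is handed in with both gift sets packed: all five pieces stand upright in their compartments with the handles along the rows, the ramekin and tapes look unmoved in the final pictures, and the arm stopped at about 38 s; no verdict was returned.

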